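# Make up a tasting kit and an espresso kit

## Task

Make up two kits from the stock on the worktop. In the long three-compartment tray goes the tasting kit: the steel canister in the middle compartment, the white cup in one end compartment and the amber jar in the other; in the short two-compartment tray goes the espresso kit: the tamper and the steel dosing cup, one to each compartment. Set everything down upright and flat on the floor of its compartment without dropping it, and leave the milk jug, the sample dish and the scale where they are.

Things in the scene. Friction and masses are not known exactly. Their poses are not given: they have to be found in the camera images.
- long_tray: Long plywood tray, 256 x 88 mm, for the tasting kit, with three square compartments in a row, each 80 x 80 mm inside. The lip and the dividers are 4 mm thick and stand 8 mm above the 4 mm floor (12 mm above the worktop). Fixed to the worktop; stands on either the left or the right side, its long axis within 15 degrees of pointing away from the robot. Origin: centre of its underside; x along its long axis, y across, z up. Compartment centres at x = -84, 0 and +84 mm, y = 0.
- short_tray: Short plywood tray, 172 x 88 mm, for the espresso kit, with two square compartments in a row, each 80 x 80 mm inside. The lip and the dividers are 4 mm thick and stand 8 mm above the 4 mm floor (12 mm above the worktop). Fixed to the worktop; stands on either the left or the right side, its long axis within 15 degrees of pointing away from the robot. Origin: centre of its underside; x along its long axis, y across, z up. Compartment centres at x = -42 and +42 mm, y = 0.
- canister_mid (a point): Steel sample canister with a dark lid and a small black knob: 50 mm diameter (lid 51 mm), 78 mm high to the top of the lid, 90 mm with the knob (14 mm diameter); about 160 g. At the start it stands upright on one of the five stock places between the two trays. The point is on its axis, 45 mm above its underside; z up.
- cup_mid (a point): White ceramic cupping cup, open, no handle: 50 mm across the foot, 58 mm at 12 mm height, widening evenly to 67 mm at the rim, 52 mm high; about 150 g. At the start it stands upright on one of the five stock places between the two trays. The point is on its axis, 26 mm above its underside; z up.
- jar_mid (a point): Closed amber glass jar with a black screw cap: glass 56 mm diameter up to 40 mm high, cap 47 mm diameter from 46 to 62 mm (total height 62 mm); about 140 g. At the start it stands upright on one of the five stock places between the two trays. The point is on its axis, 31 mm above its underside; z up.
- tamper_mid (a point): Coffee tamper standing on its round steel base (58 mm diameter, 20 mm high), with an upright dark wooden handle, 32 mm diameter from 36 to 72 mm and a bulging top 38 mm across, 90 mm high in all; about 300 g. At the start it stands upright on one of the five stock places between the two trays. The point is on its axis, 45 mm above its underside, within the handle; z up.
- dosing_cup_mid (a point): Plain open steel dosing cup with straight sides, no handle: 54 mm diameter, 64 mm high, 3 mm wall; about 120 g. At the start it stands upright on one of the five stock places between the two trays. The point is on its axis, 32 mm above its underside; z up.
- jug: Bystander: steel milk jug with a side handle, 76 mm diameter, 85 mm high, handle reaching 66 mm from its axis, beyond the stock on the far side, its handle pointing away from the robot, to be left alone. Origin: centre of its underside; z up, handle towards its +y.
- dish: Bystander: boat-shaped mint plastic sample dish, about 220 mm long (its y axis), 110 mm wide and 40 mm high, beside one of the trays on its outer side, to be left alone. Origin: centre of its underside.
- scale: Bystander: flat black digital scale with a steel plate, 120 x 150 x 21 mm, beside one of the trays on its outer side, to be left alone. Origin: centre of its underside.
Things that resemble listed ones, but are neither listed nor needed, are in the scene too. Leave any green look-alike of the part that bears canister_mid alone.

How it is judged:
At the end, for the whole second after the job is handed in: Canister mid-tray and cup and jar at the ends of the long tray, tamper and dosing cup in the short tray, one per compartment: each within 16 mm of its centre along and across, on the floor (height within 3 mm), tilted under 0.1 rad, released, at rest (x of canister_mid in the frame of long_tray between -0.016 and 0.016 m and ((x of cup_mid in the frame of long_tray between 0.068 and 0.1 m and x of jar_mid in the frame of long_tray between -0.1 and -0.068 m) or (x of cup_mid in the frame of long_tray between -0.1 and -0.068 m and x of jar_mid in the frame of long_tray between 0.068 and 0.1 m)) and ((x of tamper_mid in the frame of short_tray between 0.026 and 0.058 m and x of dosing_cup_mid in the frame of short_tray between -0.058 and -0.026 m) or (x of tamper_mid in the frame of short_tray between -0.058 and -0.026 m and x of dosing_cup_mid in the frame of short_tray between 0.026 and 0.058 m)) and y of canister_mid in the frame of long_tray between -0.016 and 0.016 m and z of canister_mid in the frame of long_tray between 0.046 and 0.052 m and angle between each of canister_mid, cup_mid, jar_mid, tamper_mid, dosing_cup_mid's own z axis and vertical below 0.1 rad and linear speed of each of canister, cup, jar, tamper, dosing_cup below 0.02 m/s and angular speed of each of canister, cup, jar, tamper, dosing_cup below 0.2 rad/s and contact force between the fingers and canister below 0.05 N and y of cup_mid in the frame of long_tray between -0.016 and 0.016 m and z of cup_mid in the frame of long_tray between 0.027 and 0.033 m and contact force between the fingers and cup below 0.05 N and y of jar_mid in the frame of long_tray between -0.016 and 0.016 m and z of jar_mid in the frame of long_tray between 0.032 and 0.038 m and contact force between the fingers and jar below 0.05 N and y of tamper_mid in the frame of short_tray between -0.016 and 0.016 m and z of tamper_mid in the frame of short_tray between 0.046 and 0.052 m and contact force between the fingers and tamper below 0.05 N and y of dosing_cup_mid in the frame of short_tray between -0.016 and 0.016 m and z of dosing_cup_mid in the frame of short_tray between 0.033 and 0.039 m and contact force between the fingers and dosing_cup below 0.05 N); the robot touches nothing.
It fails at once if the milk jug was moved by more than 25 mm (distance of jug from where it was at the start of the episode above 0.025 m).
It fails at once if the sample dish was moved by more than 25 mm (distance of dish from where it was at the start of the episode above 0.025 m).
It fails at once if the scale was moved by more than 25 mm (distance of scale from where it was at the start of the episode above 0.025 m).
It fails at once if a thing was dropped (falling free faster than 0.6 m/s) ((contact force between the fingers and canister below 0.01 N and linear speed of canister above 0.6 m/s) or (contact force between the fingers and cup below 0.01 N and linear speed of cup above 0.6 m/s) or (contact force between the fingers and jar below 0.01 N and linear speed of jar above 0.6 m/s) or (contact force between the fingers and tamper below 0.01 N and linear speed of tamper above 0.6 m/s) or (contact force between the fingers and dosing_cup below 0.01 N and linear speed of dosing_cup above 0.6 m/s)).
It also fails if it takes over 141 s, if anything falls off the work surface, if the arm or the gripper's body presses on something with over 40 N, if the wrist force passes 120 N, or if a joint passes its speed limit or range.

## Robot

A 6-joint arm with a two-finger parallel gripper is mounted at the origin on the work surface. World frame = base frame: x ahead of the robot, y to its left, z up, the work surface at z = 0. Lengths are in m, angles in rad, forces in N, time in s.
With the tool pointing down it reaches from about 0.35 to 0.975 m from the base axis. Payload 4.9 kg.
Tool frame: the origin (TCP) lies on the centre line of the jaws, within the pads' length; the fingertips stand 17 mm ahead of it and the grasp point (between the pads) lies 2 mm behind it; x points along the fingers, y is the direction in which the jaws open and shut, and the axes are right-handed (so a half turn about x gives the same grasp; the last joint's range is limited). The gripper opens to 85 mm and grips with 20 to 120 N. Pads are 22 mm wide; open, the fingers measure 114 mm over their backs; the gripper's body (76 mm by 85 mm) begins 54 mm behind the grasp point. The pads swing forward as they close: fully open they stand 13 mm farther back than shut.
Start: joints at [-1.351, 0.053, 1.613, -0, 1.476, -0.119], TCP at [0.208, -0.589, 0.248] pointing down, gripper open.
Joint ranges: [-3.01, 3.01], [-1.01, 2.22], [0.06, 2.58], [-1.02, 4.17], [0.09, 2.62], [-3.14, 3.14]. Speed limits (rad/s): [2.57, 2.57, 3.14, 3.14, 3.14, 3.14].

## Interface

Orientations are given as a unit quaternion [w, x, y, z].
In Python, from plant import status, viewer, manip gives the robot as it stands.
- The arm moves only by the tool drive_tool, never from a script. Its argument "plan" is a list of rows, each a list of 4 numbers: the shift along the tool's x, y, z in m, then the turn about the tool's x in units of 8 degrees (1.0 is 8 degrees). A call has 1 to 12 rows; each row is the pose to reach, as a shift and turn from the pose commanded when the call began, along the tool's axes at that moment; what a row does not reach only later rows make up. A row lasts 1/10 s, in which the tool goes at most 50 mm and 8.59 degrees, less where a joint would pass 70% of its speed; a pose out of reach is approached as far as the arm can. A call with a gripper value outside its range is refused whole. "fingers" is the finger opening in m, from 0 to 0.0854, set as the call begins (left out, the last holds). The fingers move at their own pace and stop on an object; the grip force is fixed at half the most. Time passes only in rows, so rows that repeat a pose let the fingers close. It gives the time, the measured TCP pose, the force and the opening at its end, in the units of the state.
- status.state(): the state, without advancing time (a new reading comes with each control period).
- viewer.grab_frame(name): name is "scene" or "top" or "wrist"; returns the picture (384x512x3 uint8, blue, green, red); there is no depth.
- viewer.calibration(name): a dict with "vfov" (degrees; the focal length in pixels is half the picture's height over the tangent of half this angle, whatever the lens; pixels are square), "cx", "cy" (the principal point, pixels), "rvec" (rotation vector, rad) and "tvec" (3), from world to camera coordinates, as OpenCV has them. Camera axes: x right, y down, z forward; pixel columns grow to the right and rows downward; lengths in m; the calibration is good to about 2 mm. A picture is of the moment at which its call begins: read the wrist's pose just before it. calibration takes no time and is no camera call; for the wrist camera it gives the pose at the moment of the call.
- manip.job_done(): hands the job in, once; it reports no verdict.
The state is a dict: "time": time; "joint_pos": joint angles; "joint_vel": joint speeds; "joint_efforts": joint torques, N m; "tool_pos": TCP position; "tool_rot": TCP orientation; "contact_force": force on the tool from outside, world axes, zero at the start; "ft_torque": the same for the moment, N m; "gripper_width": opening from 0.0 (shut) to 1.0 (fully open).
Only numpy, scipy, OpenCV 4.12 (cv2) and the standard library are available. Lean on these libraries where they do the work, as an engineer would, in place of code of your own. Each camera call takes 0.05 s, during which the arm holds its last target. There are 200 camera calls.

## Working session

There is one attempt and no reset: what is moved stays moved. The work goes in short steps, Python scripts to look and compute and a tool call to move; the robot and the scene stay as the last step left them, time stands still between calls to the robot, and variables do not carry over. Pictures are saved under pics/ and viewed, about 12 in all and at most 16, crops included, and the job is handed in when it is done.

Besides the shell and the picture viewer there is one more tool, called after ">>>" in YAML: its name, and indented under it one key for each argument. drive_tool: Moves the arm, as the interface text tells. Its arguments: {"type":"object","properties":{"plan":{"type":"array","items":{"type":"array","items":{"type":"number"}}},"fingers":{"type":"number"}},"required":["plan"]}

```bash
mkdir -p pics; ls
python3 - <<'E'
from plant import status, viewer
import cv2,numpy as np
s=status.state();print(s)
for n in("scene","top"):
    c=viewer.calibration(n);print(n,c)
    cv2.imwrite(f"pics/{n}0.png",viewer.grab_frame(n))
E
```

```text
pics
{'time': 0.0, 'joint_pos': array([-1.35095773e+00,  5.33601567e-02,  1.61427875e+00, -3.69818770e-05,
        1.47599997e+00, -1.19002376e-01]), 'joint_vel': array([-0.00012241, -0.00196124,  0.0010179 ,  0.0003227 ,  0.00046963,
       -0.00139981]), 'joint_efforts': array([-3.60304948e-04, -3.93691921e+01, -3.70173848e+01, -9.65873483e-05,
        7.15765374e-03, -8.20888232e-06]), 'tool_pos': array([ 0.20760812, -0.58889331,  0.24707005]), 'tool_rot': array([-0.11850539, -0.69693285, -0.11994914,  0.69703176]), 'contact_force': array([-0.22879668,  0.93580789,  0.90882994]), 'ft_torque': array([-0.00533596, -0.03665504, -0.04148748]), 'gripper_width': 1.0029853238600441}
scene {'vfov': 47.89542132090482, 'cx': 260.58672207065416, 'cy': 186.25616917933104, 'rvec': array([ 1.19017101,  2.38606015, -0.92889202]), 'tvec': array([ 0.35665497, -0.30210063,  1.59890149])}
top {'vfov': 45.40625919888885, 'cx': 255.732039918726, 'cy': 194.70337189058858, 'rvec': array([ 2.23376844, -2.19624514,  0.07164409]), 'tvec': array([-0.02737709,  0.60448435,  1.28231807])}
```

View pics/top0.png

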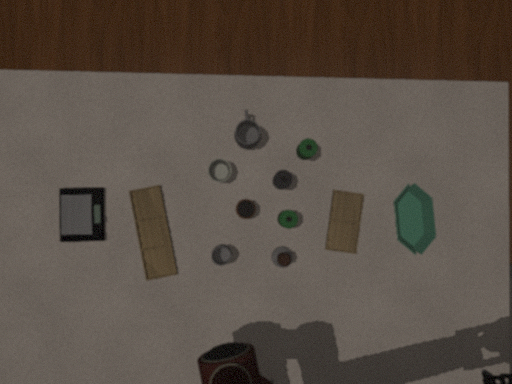

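View pics/scene0.png

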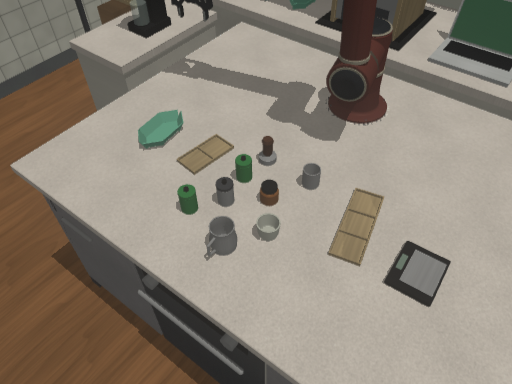

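The top view (up is +x, left is +y) shows:
- **Trays:** long tray (154,232), short tray (345,221).
- **Stock:** cup (222,171), jar (246,208), dosing cup (224,254), tamper (283,258).
- **Bystanders:** jug (248,134), scale (82,214), dish (415,219).
- **Canister candidates:** (283,180) is grey steel with a dark lid, so it fits. (307,148) and (289,218) are green look-alikes to leave alone.

I'll confirm the canister in an enlarged crop.

Run:
```python
import cv2
a=cv2.imread("pics/top0.png")[120:290,125:370]
a=cv2.convertScaleAbs(a,alpha=1.7)
cv2.imwrite("pics/crop0.png",cv2.resize(a,None,fx=3.2,fy=3.2,interpolation=cv2.INTER_CUBIC))
```

```text
(no output)
```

View pics/crop0.png

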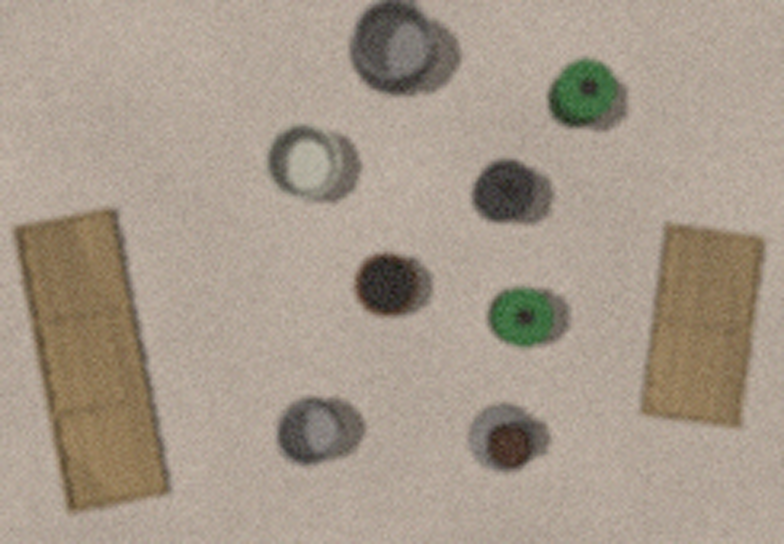

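The crop confirms the canister: dark lid, grey steel body, at crop (505,190). The green ones are at crop (585,92) and (525,317). Next I'll compute positions from these pixels.

```bash
cat > h.py <<'E'
from plant import status, viewer
import cv2,numpy as np
from scipy.spatial.transform import Rotation as Ro
def px2w(c,uv,z):
    f=192/np.tan(np.radians(c['vfov'])/2); R=cv2.Rodrigues(c['rvec'])[0]; t=c['tvec']
    d=R.T@np.array([(uv[0]-c['cx'])/f,(uv[1]-c['cy'])/f,1]); o=-R.T@t
    return o+d*(z-o[2])/d[2]
def w2px(c,p):
    f=192/np.tan(np.radians(c['vfov'])/2)
    K=np.array([[f,0,c['cx']],[0,f,c['cy']],[0,0,1.]])
    return cv2.projectPoints(np.array([p],float),c['rvec'],c['tvec'],K,None)[0].ravel()
def pose():
    s=status.state();q=s['tool_rot'];return s,np.array(s['tool_pos']),Ro.from_quat([q[1],q[2],q[3],q[0]]).as_matrix()
def go(tx,ty,tz,yaw=None):
    """shift/turn to put the TCP at (tx,ty,tz) with jaw axis at world yaw (deg, mod 180)"""
    s,p,R=pose(); sh=R.T@(np.array([tx,ty,tz])-p); u=0
    cur=np.degrees(np.arctan2(R[1,1],R[0,1]))
    if yaw is not None:
        d=(yaw-cur+90)%180-90; u=d*np.sign(R[2,0])/8
    print("t %.1f tcp"%s['time'],p.round(4),"jaw %.1f"%cur,"xaxis",R[:,0].round(3),"j6 %.2f"%s['joint_pos'][5],"w %.3f"%s['gripper_width'],"-> row",sh.round(4),"%.2f"%u)
E
python3 - <<'E'
from h import *
c=viewer.calibration('top')
W=lambda u,v,z:px2w(c,(125+(u+.5)/3.2-.5,120+(v+.5)/3.2-.5),z)[:2]
for n,u,v,z in[("cup",304,161,.052),("jar",388,284,.062),("can",505,190,.078),("dose",311,429,.064),("tamptop",510,444,.09),("tampbase",503,437,.02)]:
    print(n,W(u,v,z).round(4))
for n,q in[("long",[(15,228),(115,209),(169,491),(70,511)]),("short",[(666,224),(764,238),(741,427),(642,411)])]:
    P=np.array([W(*a,.012) for a in q]);print(P.round(4).tolist());m=P.mean(0)
    ax=P[0]+P[1]-P[2]-P[3];print(n,m.round(4),"len",np.linalg.norm(ax)/2,"wid",np.linalg.norm(P[1]+P[2]-P[0]-P[3])/2,"yaw",np.degrees(np.arctan2(ax[1],ax[0])))
W0=W(505,190,.078)
go(W0[0],W0[1],.19,90)
cw=viewer.calibration('wrist');print(cw); s,p,R=pose();print(R.round(3))
Rc=cv2.Rodrigues(cw['rvec'])[0];o=-Rc.T@cw['tvec'];print("cam in tool",R.T@(o-p),"axis",(R.T@Rc.T).round(3))
E
```

```text
cup [0.6692 0.0836]
jar [0.5654 0.0102]
can [ 0.6457 -0.0865]
dose [0.4426 0.0727]
tamptop [ 0.4349 -0.0926]
tampbase [ 0.434  -0.0927]
[[0.6093, 0.337], [0.6275, 0.2504], [0.3823, 0.1976], [0.3639, 0.2829]]
long [0.4958 0.2669] len 0.25105850463469903 wid 0.0878941302144307 yaw 12.286693812114722
[[0.623, -0.2353], [0.6121, -0.3227], [0.4449, -0.3035], [0.4577, -0.2157]]
short [ 0.5344 -0.2693] len 0.16736232739554918 wid 0.08844247371707237 yaw -6.649034704290001
t 0.1 tcp [ 0.2076 -0.5889  0.2472] jaw -70.6 xaxis [-0.     0.002 -1.   ] j6 -0.12 w 1.002 -> row [ 0.0579 -0.3282 -0.5801] 2.43
{'vfov': 61.53267148273187, 'cx': 255.7128714495469, 'cy': 191.53779578426116, 'rvec': array([-2.37245831,  1.67724202,  0.23599044]), 'tvec': array([-0.62440113, -0.03643156,  0.37721662])}
[[-0.     0.332 -0.943]
 [ 0.002 -0.943 -0.332]
 [-1.    -0.002 -0.   ]]
cam in tool [-1.25010595e-01 -4.82962707e-05 -6.92720376e-02] axis [[-0.001 -0.275  0.961]
 [ 1.     0.001  0.001]
 [-0.001  0.961  0.275]]
```

>>> drive_tool:
  plan:
    - [0,-0.328,-0.58,2.43]
    - [0,-0.328,-0.58,2.43]
    - [0,-0.328,-0.58,2.43]
    - [0,-0.328,-0.58,2.43]
    - [0,-0.328,-0.58,2.43]
    - [0,-0.328,-0.58,2.43]
    - [0,-0.328,-0.58,2.43]
    - [0,-0.328,-0.58,2.43]
    - [0,-0.328,-0.58,2.43]
    - [0,-0.328,-0.58,2.43]
    - [0,-0.328,-0.58,2.43]
    - [0,-0.328,-0.58,2.43]
  fingers: 0.085

```text
time: 1.3
tool_pos: [0.6024, -0.136, 0.2478]
tool_rot: [0.0, -0.707, 0.0, 0.707]
contact_force: [0.9, -0.7, -0.6]
gripper_width: 0.993
```

>>> drive_tool:
  plan:
    - [0,0,0,0]
    - [0,0,0,0]
    - [0,0,0,0]

```text
time: 1.6
tool_pos: [0.601, -0.1385, 0.2478]
tool_rot: [0.0, -0.707, 0.0, 0.707]
contact_force: [-0.0, -0.0, -0.2]
gripper_width: 0.998
```

Run:
```python
from h import *
go(.6457,-.0865,.19,90)
c=viewer.calibration('wrist')
im=viewer.grab_frame('wrist')
for n,p in dict(can=(.6457,-.0865,.078),jar=(.5654,.0102,.062),cup=(.6692,.0836,.052)).items():
    q=w2px(c,p);print(n,q.round(1))
im=cv2.convertScaleAbs(im,alpha=1.5);cv2.imwrite('pics/w1.png',cv2.resize(im,None,fx=1.5,fy=1.5))
```

```text
t 1.6 tcp [ 0.601  -0.1385  0.2478] jaw -90.1 xaxis [-0.001 -0.    -1.   ] j6 1.23 w 0.998 -> row [ 0.0577 -0.052  -0.0447] -0.01
can [197.4 127.7]
jar [108.8 206.7]
cup [ 22.9 100.4]
```

View pics/w1.png

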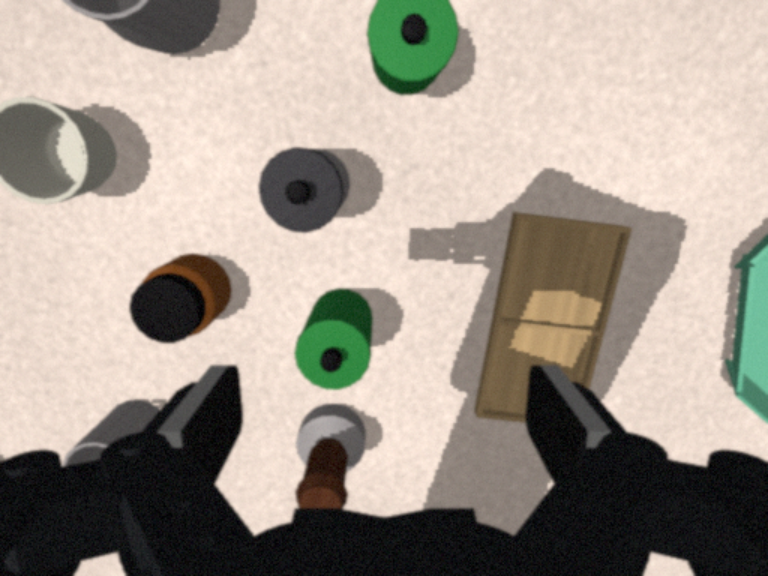

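Wrist view, in 1.5x pixels: canister lid centre (301,189), jar cap (168,308), cup rim (38,150). Short tray corners are (514,213), (629,228) and (476,413), with the divider at (503,320)–(598,328).

Run:
```python
from h import *
c=viewer.calibration('wrist')
W=lambda u,v,z:px2w(c,((u+.5)/1.5-.5,(v+.5)/1.5-.5),z)[:2]
for n,u,v,z in[("can",302,189,.078),("knob",298,191,.09),("jar",168,308,.062),("cup",38,150,.052),("tamperbase",332,437,.02),("TL",514,213,.012),("TR",629,228,.012),("BL",476,413,.012),("divL",501,320,.012),("divR",598,328,.012)]:print(n,W(u,v,z).round(4))
```

```text
can [ 0.6473 -0.0904]
knob [ 0.6471 -0.09  ]
jar [0.567  0.0066]
cup [0.6698 0.081 ]
tamperbase [ 0.4399 -0.0962]
TL [ 0.6244 -0.2362]
TR [ 0.6131 -0.3234]
BL [ 0.4574 -0.2166]
divL [ 0.5401 -0.2321]
divR [ 0.5332 -0.3098]
```

Both views agree to about 4 mm. The short tray centre is about (0.535,-0.2695) at yaw -6.7°. Now I'll grasp the canister.

>>> drive_tool:
  plan:
    - [0.03,-0.0495,-0.0455,0]
    - [0.06,-0.0495,-0.0455,0]
    - [0.09,-0.0495,-0.0455,0]
    - [0.13,-0.0495,-0.0455,0]
    - [0.17,-0.0495,-0.0455,0]
    - [0.202,-0.0495,-0.0455,0]
    - [0.202,-0.0495,-0.0455,0]
    - [0.202,-0.0495,-0.0455,0]
    - [0.202,-0.0495,-0.0455,0]

```text
time: 2.55
tool_pos: [0.6489, -0.0896, 0.0494]
tool_rot: [-0.0, 0.709, -0.001, -0.706]
contact_force: [-0.4, -0.7, 0.3]
gripper_width: 0.998
```

>>> drive_tool:
  plan:
    - [0,0,0,0]
    - [0,0,0,0]
    - [0,0,0,0]
    - [0,0,0,0]
    - [0,0,0,0]
    - [0,0,0,0]
    - [0,0,0,0]
    - [0,0,0,0]
  fingers: 0.04

```text
time: 3.35
tool_pos: [0.6482, -0.0883, 0.0482]
tool_rot: [0.0, 0.708, -0.0, -0.706]
contact_force: [-1.1, 1.6, 6.2]
gripper_width: 0.571
```

Run:
```python
from h import *
go(.4958,.2669,.2,12.3+90)
s=status.state();print(s['contact_force'],s['gripper_width']*.0854)
im=viewer.grab_frame('wrist')
im=cv2.convertScaleAbs(im,alpha=1.5);cv2.imwrite('pics/w2.png',im)
```

```text
t 3.4 tcp [ 0.6482 -0.0883  0.0482] jaw -90.0 xaxis [ 0.002 -0.    -1.   ] j6 1.32 w 0.571 -> row [-0.1523 -0.3552  0.1522] -1.54
[-1.05536766  1.64376531  6.1659457 ] 0.04874675093068414
```

View pics/w2.png

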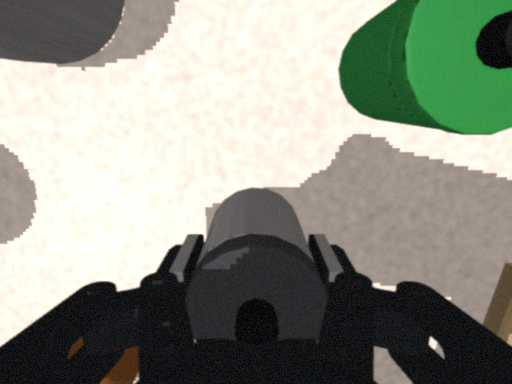

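The canister is held: width 48.7 mm, knob centred between the jaws. I'll lift it and carry it to a spot that shows the long tray.

>>> drive_tool:
  plan:
    - [-0.05,0,0,0]
    - [-0.1,0,0,0]
    - [-0.15,0,0,0]
    - [-0.19,-0.04,0.025,-0.3]
    - [-0.2,-0.08,0.05,-0.6]
    - [-0.2,-0.12,0.075,-0.9]
    - [-0.2,-0.16,0.1,-1.2]
    - [-0.2,-0.2,0.125,-1.54]
    - [-0.2,-0.24,0.15,-1.54]
    - [-0.2,-0.28,0.175,-1.54]
    - [-0.2,-0.32,0.205,-1.54]
    - [-0.2,-0.355,0.228,-1.54]

```text
time: 4.6
tool_pos: [0.4171, 0.2681, 0.2456]
tool_rot: [-0.076, -0.703, -0.076, 0.703]
contact_force: [1.8, -0.5, -2.8]
gripper_width: 0.569
```

>>> drive_tool:
  plan:
    - [0,0,0,0]
    - [0,0,0,0]
    - [0,0,0,0]

```text
time: 4.9
tool_pos: [0.4196, 0.266, 0.246]
tool_rot: [-0.076, -0.703, -0.075, 0.703]
contact_force: [0.1, 0.1, -2.2]
gripper_width: 0.572
```

Run:
```python
from h import *
go(.4958,.2669,.15,12.3+90)
s=status.state();print(s['contact_force'],s['gripper_width']*.0854)
im=viewer.grab_frame('wrist')
im=cv2.convertScaleAbs(im,alpha=1.5);cv2.imwrite('pics/w3.png',cv2.resize(im,None,fx=1.5,fy=1.5))
```

```text
t 4.9 tcp [0.4196 0.266  0.246 ] jaw -77.7 xaxis [-0.    -0.001 -1.   ] j6 1.77 w 0.572 -> row [ 0.0959  0.0153 -0.0747] -0.01
[ 0.05496339  0.06681145 -2.22347141] 0.04885330345757953
```

View pics/w3.png

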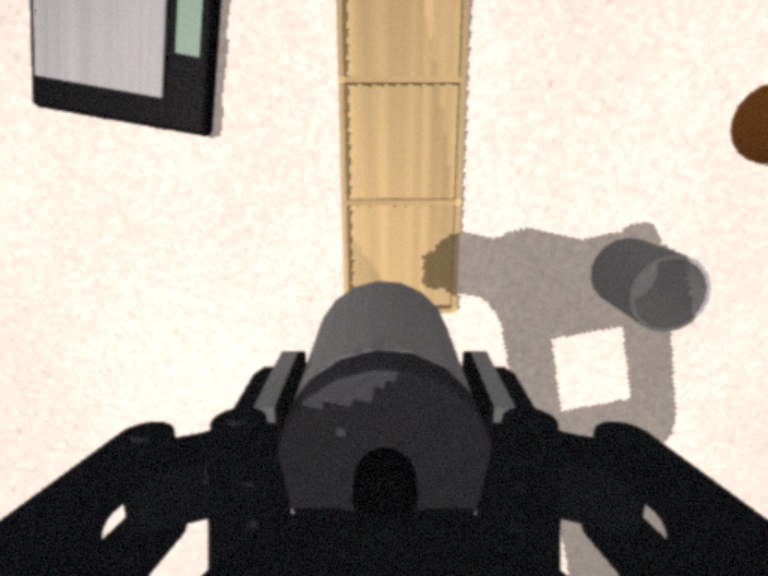

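Wrist view, in 1.5x pixels: the near divider runs across (346–463, 201) and the far divider across (339–468, 81). The near-right corner is (458,310). The dosing cup rim is at (669,294).

Run:
```python
from h import *
c=viewer.calibration('wrist')
W=lambda u,v,z:px2w(c,((u+.5)/1.5-.5,(v+.5)/1.5-.5),z)[:2]
n,f=W(404,201,.012),W(403.5,81,.012);print(n,f,"mid",(n+f)/2,"len",np.linalg.norm(f-n),"yaw",np.degrees(np.arctan2(*(f-n)[::-1])),"cornerBR",W(458,310,.012))
print("wid",np.linalg.norm(W(346,201,.012)-W(463,201,.012)),"dose",W(669,294,.064))
m=(n+f)/2
go(m[0],m[1],.15,12.3+90)
```

```text
[0.45498077 0.25769769] [0.53450651 0.27630648] mid [0.49474364 0.26700209] len 0.08167393109311015 yaw 13.17008362048187 cornerBR [0.38170268 0.19752783]
wid 0.08591107555932388 dose [0.43754177 0.0756086 ]
t 5.0 tcp [0.4198 0.2658 0.246 ] jaw -77.8 xaxis [-0.    -0.001 -1.   ] j6 1.77 w 0.574 -> row [ 0.096   0.0146 -0.0735] -0.01
```

>>> drive_tool:
  plan:
    - [0.03,0.015,-0.0745,0]
    - [0.06,0.015,-0.0745,0]
    - [0.1,0.015,-0.0745,0]
    - [0.14,0.015,-0.0745,0]
    - [0.165,0.015,-0.0745,0]
    - [0.175,0.015,-0.0745,0]
    - [0.182,0.015,-0.0745,0]
    - [0.187,0.015,-0.0745,0]
    - [0.191,0.015,-0.0745,0]
    - [0.193,0.015,-0.0745,0]
    - [0.193,0.015,-0.0745,0]
    - [0.193,0.015,-0.0745,0]

```text
time: 6.15
tool_pos: [0.4957, 0.2681, 0.054]
tool_rot: [0.076, 0.703, 0.076, -0.703]
contact_force: [-0.6, -0.5, -1.6]
gripper_width: 0.574
```

Run:
```python
from h import *
go(.4953,.267,.0522,102.4)
print(status.state()['contact_force'])
```

```text
t 6.2 tcp [0.4957 0.2681 0.054 ] jaw -77.7 xaxis [ 0.001  0.    -1.   ] j6 1.72 w 0.574 -> row [0.0018 0.001  0.0006] -0.01
[-0.59518209 -0.45818755 -1.57704828]
```

>>> drive_tool:
  plan:
    - [0.001,0,0,0]
    - [0.002,0,0,0]
    - [0.002,0,0,0]

```text
time: 6.45
tool_pos: [0.4957, 0.2681, 0.0522]
tool_rot: [0.076, 0.703, 0.076, -0.703]
contact_force: [-1.5, 0.7, 3.5]
gripper_width: 0.57
```

>>> drive_tool:
  plan:
    - [0,0,0,0]
    - [0,0,0,0]
    - [0,0,0,0]
    - [0,0,0,0]
    - [0,0,0,0]
    - [0,0,0,0]
  fingers: 0.085

```text
time: 7.05
tool_pos: [0.4953, 0.2679, 0.0513]
tool_rot: [0.076, 0.703, 0.076, -0.703]
contact_force: [-0.3, -1.0, -0.0]
gripper_width: 0.992
```

Run:
```python
from h import *
go(.5668,.0085,.16,90)
print(status.state()['contact_force'])
```

```text
t 7.0 tcp [0.4953 0.2679 0.0513] jaw -77.7 xaxis [ 0.  0. -1.] j6 1.72 w 0.992 -> row [-0.1087  0.2686 -0.0146] 1.54
[-0.30919916 -0.99583477 -0.01001486]
```

>>> drive_tool:
  plan:
    - [-0.05,0,0,0]
    - [-0.1,0,0,0]
    - [-0.11,0.04,0,0.3]
    - [-0.11,0.085,-0.005,0.6]
    - [-0.11,0.13,-0.008,0.9]
    - [-0.11,0.175,-0.011,1.2]
    - [-0.11,0.22,-0.013,1.54]
    - [-0.11,0.2686,-0.0146,1.54]
    - [-0.11,0.2686,-0.0146,1.54]
    - [-0.11,0.2686,-0.0146,1.54]
    - [-0.11,0.2686,-0.0146,1.54]

```text
time: 8.15
tool_pos: [0.5664, 0.0094, 0.1611]
tool_rot: [0.0, -0.707, -0.0, 0.707]
contact_force: [0.3, 1.0, -0.5]
gripper_width: 0.996
```

Run:
```python
from h import *
go(.5668,.0085,.030,90)
c=viewer.calibration('wrist');im=viewer.grab_frame('wrist')
print(w2px(c,(.5668,.0085,.062)))
im=cv2.convertScaleAbs(im,alpha=1.5);cv2.imwrite('pics/w4.png',im)
```

```text
t 8.2 tcp [0.5664 0.0094 0.1611] jaw -90.0 xaxis [-0.  0. -1.] j6 1.46 w 0.996 -> row [ 0.1311  0.0009 -0.0004] 0.00
[256.44246159 197.97849854]
```

View pics/w4.png

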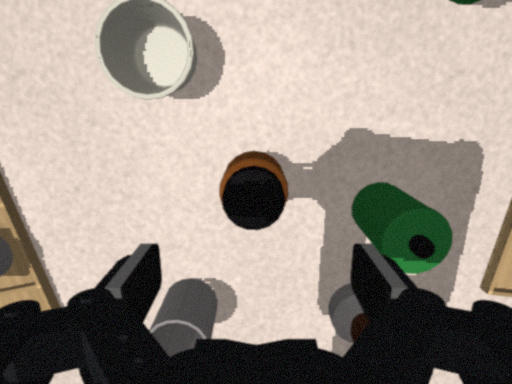

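The jar cap is centred at (254,197), within 2 px of the prediction, and the path down is clear. Descending to grasp.

>>> drive_tool:
  plan:
    - [0.04,0,0,0]
    - [0.08,0,0,0]
    - [0.11,0,0,0]
    - [0.125,0,0,0]
    - [0.131,0,0,0]
    - [0.131,0,0,0]
    - [0.131,0,0,0]
    - [0.131,0,0,0]

```text
time: 9.0
tool_pos: [0.5683, 0.0085, 0.0324]
tool_rot: [-0.0, 0.708, -0.0, -0.706]
contact_force: [0.1, -0.9, 0.8]
gripper_width: 0.996
```

>>> drive_tool:
  plan:
    - [0,0,0,0]
    - [0,0,0,0]
    - [0,0,0,0]
    - [0,0,0,0]
    - [0,0,0,0]
    - [0,0,0,0]
    - [0,0,0,0]
    - [0,0,0,0]
  fingers: 0.045

```text
time: 9.8
tool_pos: [0.5678, 0.0084, 0.0316]
tool_rot: [-0.0, 0.708, -0.0, -0.706]
contact_force: [-0.1, 0.2, 5.9]
gripper_width: 0.63
```

Run:
```python
from h import *
go(.5773,.2852,.15,102.4)
s=status.state();print(s['contact_force'],s['gripper_width']*.0854)
```

```text
t 9.8 tcp [0.5678 0.0084 0.0316] jaw -90.0 xaxis [ 0.002 -0.    -1.   ] j6 1.46 w 0.630 -> row [-0.1184 -0.2768 -0.0096] -1.55
[-0.05886855  0.18355398  5.94005226] 0.053818631571440206
```

>>> drive_tool:
  plan:
    - [-0.05,0,0,0]
    - [-0.1,0,0,0]
    - [-0.13,-0.03,0,-0.2]
    - [-0.13,-0.07,-0.002,-0.5]
    - [-0.13,-0.11,-0.004,-0.8]
    - [-0.13,-0.15,-0.006,-1.1]
    - [-0.13,-0.19,-0.008,-1.4]
    - [-0.13,-0.235,-0.009,-1.55]
    - [-0.13,-0.277,-0.0096,-1.55]
    - [-0.13,-0.277,-0.0096,-1.55]
    - [-0.13,-0.277,-0.0096,-1.55]
    - [-0.13,-0.277,-0.0096,-1.55]

```text
time: 11.0
tool_pos: [0.5761, 0.2847, 0.1594]
tool_rot: [-0.076, -0.703, -0.076, 0.704]
contact_force: [0.5, 0.4, -1.0]
gripper_width: 0.628
```

Run:
```python
from h import *
go(.5773,.2852,.0356,102.4)
s=status.state();print(s['contact_force'],s['gripper_width']*.0854)
c=viewer.calibration('wrist')
a=np.radians(12.4);ax=np.array([np.cos(a),np.sin(a)]);ay=np.array([-ax[1],ax[0]])
m=np.array([.4953,.267])
im=viewer.grab_frame('wrist')
im=cv2.convertScaleAbs(im,alpha=1.5)
for x,y in[(128,44),(128,-44),(40,44),(40,-44),(44,0)]:
    q=m+(x*ax+y*ay)/1000;u=w2px(c,(*q,.012));cv2.circle(im,tuple(int(v) for v in u.round()),2,(0,0,255),-1)
cv2.imwrite('pics/w5.png',im)
```

```text
t 11.0 tcp [0.5761 0.2847 0.1594] jaw -77.7 xaxis [-0.001 -0.001 -1.   ] j6 1.70 w 0.628 -> row [ 0.1238 -0.0004 -0.0014] -0.01
[ 0.47647865  0.3874346  -0.96262377] 0.05365857806099431
```

View pics/w5.png

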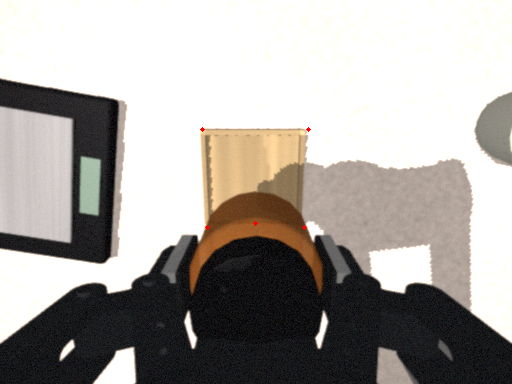

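The predicted far corners (202,129) and (308,129) fall on the tray's real corners, so the tray pose is good. Lowering the jar.

>>> drive_tool:
  plan:
    - [0.03,0,-0.0014,0]
    - [0.06,0,-0.0014,0]
    - [0.085,0,-0.0014,0]
    - [0.1,0,-0.0014,0]
    - [0.11,0,-0.0014,0]
    - [0.116,0,-0.0014,0]
    - [0.12,0,-0.0014,0]
    - [0.123,0,-0.0014,0]
    - [0.1255,0,-0.0014,0]
    - [0.1255,0,-0.0014,0]
    - [0.1255,0,-0.0014,0]

```text
time: 12.15
tool_pos: [0.5785, 0.2861, 0.0357]
tool_rot: [0.076, 0.704, 0.076, -0.702]
contact_force: [0.1, 0.1, 0.1]
gripper_width: 0.631
```

Run:
```python
from h import *
go(.5773,.2852,.0356,102.4)
print(status.state()['contact_force'])
```

```text
t 12.2 tcp [0.5785 0.2861 0.0357] jaw -77.6 xaxis [ 0.002  0.001 -1.   ] j6 1.70 w 0.631 -> row [0.0001 0.0006 0.0014] -0.00
[0.13412055 0.08659653 0.13293072]
```

>>> drive_tool:
  plan:
    - [0.0005,0,0,0]
    - [0.0005,0,0,0]
    - [0.0005,0,0,0]
    - [0.0005,0,0,0]
    - [0.0005,0,0,0]
    - [-0.02,0,0,0]
    - [-0.06,0,0,0]
    - [-0.1,0,0,0]
    - [-0.125,0,0,0]
    - [-0.125,0,0,0]
    - [-0.125,0,0,0]
  fingers: 0.085

```text
time: 13.25
tool_pos: [0.578, 0.2859, 0.1602]
tool_rot: [0.076, 0.703, 0.076, -0.703]
contact_force: [-1.2, -0.2, -1.6]
gripper_width: 0.996
```

Run:
```python
from h import *
go(.6695,.082,.15,90)
```

```text
t 13.2 tcp [0.578  0.2859 0.1602] jaw -77.6 xaxis [ 0.001  0.    -1.   ] j6 1.70 w 0.996 -> row [ 0.0102  0.2188 -0.0456] 1.55
```

>>> drive_tool:
  plan:
    - [0,0.045,-0.009,0.3]
    - [0,0.09,-0.018,0.6]
    - [0,0.13,-0.028,0.9]
    - [0,0.175,-0.037,1.2]
    - [0,0.219,-0.0456,1.55]
    - [0,0.219,-0.0456,1.55]
    - [0,0.219,-0.0456,1.55]
    - [0,0.219,-0.0456,1.55]

```text
time: 14.05
tool_pos: [0.6681, 0.0825, 0.1579]
tool_rot: [-0.0, -0.706, -0.0, 0.708]
contact_force: [-0.2, 0.2, -0.1]
gripper_width: 0.992
```

Run:
```python
from h import *
c=viewer.calibration('wrist');im=viewer.grab_frame('wrist')
g=cv2.cvtColor(im,cv2.COLOR_BGR2HSV)
print(w2px(c,(.6695,.082,.052)))
im=cv2.convertScaleAbs(im,alpha=1.5);cv2.imwrite('pics/w6.png',im)
go(.6695,.082,.033,90)
```

```text
[255.95144501 193.64414246]
t 14.1 tcp [0.6682 0.0829 0.1584] jaw -89.9 xaxis [-0.002  0.    -1.   ] j6 1.58 w 0.997 -> row [ 0.1254  0.0009 -0.0016] 0.01
```

View pics/w6.png

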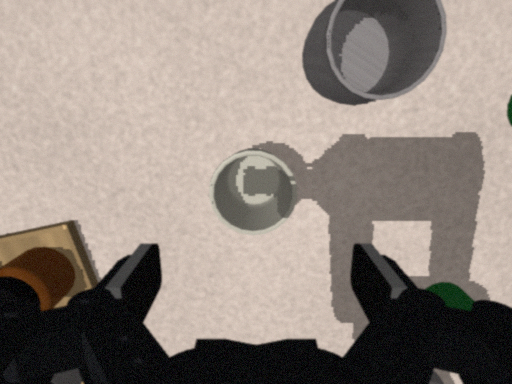

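The cup rim is centred at (254,191), 2 px off the prediction. The jug edge is well to the upper right. Descending to grasp.

>>> drive_tool:
  plan:
    - [0.04,0,-0.0025,0]
    - [0.07,0,-0.0025,0]
    - [0.1,0,-0.0025,0]
    - [0.118,0,-0.0025,0]
    - [0.126,0,-0.0025,0]
    - [0.126,0,-0.0025,0]
    - [0.126,0,-0.0025,0]
    - [0.126,0,-0.0025,0]

```text
time: 14.9
tool_pos: [0.6733, 0.0818, 0.0361]
tool_rot: [-0.0, 0.708, -0.0, -0.706]
contact_force: [1.0, -0.9, 0.2]
gripper_width: 0.994
```

>>> drive_tool:
  plan:
    - [0,0,0,0]
    - [0,0,0,0]
    - [0,0,0,0]
    - [0,0,0,0]
    - [0,0,0,0]
    - [0,0,0,0]
    - [0,0,0,0]
    - [0,0,0,0]
  fingers: 0.05

```text
time: 15.7
tool_pos: [0.6735, 0.0819, 0.0363]
tool_rot: [-0.0, 0.709, -0.0, -0.706]
contact_force: [-0.4, 0.9, 6.9]
gripper_width: 0.745
```

Run:
```python
from h import *
go(.4133,.249,.16,102.4)
s=status.state();print(s['contact_force'],s['gripper_width']*.0854)
```

```text
t 15.7 tcp [0.6735 0.0819 0.0363] jaw -90.0 xaxis [ 0.004  0.    -1.   ] j6 1.58 w 0.745 -> row [-0.1247 -0.167   0.2598] -1.55
[-0.39574623  0.85995237  6.8770216 ] 0.06364429330422956
```

>>> drive_tool:
  plan:
    - [-0.05,0,0,0]
    - [-0.1,0,0,0]
    - [-0.13,-0.02,0.03,-0.2]
    - [-0.13,-0.045,0.07,-0.5]
    - [-0.13,-0.07,0.11,-0.8]
    - [-0.13,-0.096,0.15,-1.1]
    - [-0.13,-0.122,0.19,-1.4]
    - [-0.13,-0.148,0.23,-1.55]
    - [-0.13,-0.167,0.258,-1.55]
    - [-0.13,-0.167,0.258,-1.55]
    - [-0.13,-0.167,0.258,-1.55]
    - [-0.13,-0.167,0.258,-1.55]

```text
time: 16.9
tool_pos: [0.4146, 0.2484, 0.1639]
tool_rot: [0.076, 0.703, 0.076, -0.703]
contact_force: [0.0, -0.4, -1.6]
gripper_width: 0.742
```

Run:
```python
from h import *
go(.4153,.249,.0403,102.4)
s=status.state();print(s['contact_force'],s['gripper_width']*.0854)
```

```text
t 16.9 tcp [0.4146 0.2484 0.1639] jaw -77.7 xaxis [ 0. -0. -1.] j6 1.74 w 0.742 -> row [ 0.1236 -0.0005 -0.0008] -0.01
[ 0.00926968 -0.36022924 -1.56297812] 0.06338862692448079
```

>>> drive_tool:
  plan:
    - [0.03,0,-0.001,0]
    - [0.06,0,-0.001,0]
    - [0.085,0,-0.001,0]
    - [0.1,0,-0.001,0]
    - [0.11,0,-0.001,0]
    - [0.116,0,-0.001,0]
    - [0.12,0,-0.001,0]
    - [0.122,0,-0.001,0]
    - [0.124,0,-0.001,0]
    - [0.125,0,-0.001,0]
    - [0.125,0,-0.001,0]

```text
time: 18.0
tool_pos: [0.4156, 0.2493, 0.0402]
tool_rot: [0.076, 0.703, 0.076, -0.703]
contact_force: [-1.8, -1.1, 5.0]
gripper_width: 0.745
```

Run:
```python
from h import *
go(.4153,.249,.0403,102.4)
print(status.state()['contact_force'])
```

```text
t 18.0 tcp [0.4156 0.2493 0.0402] jaw -77.6 xaxis [ 0.001  0.    -1.   ] j6 1.74 w 0.745 -> row [-0.0001  0.0002  0.0004] -0.00
[-1.80046252 -1.05165859  5.00459091]
```

>>> drive_tool:
  plan:
    - [0,0,0,0]
    - [0,0,0,0]
    - [0,0,0,0]
    - [0,0,0,0]
    - [0,0,0,0]
    - [-0.02,0,0,0]
    - [-0.05,0,0,0]
    - [-0.09,0,0,0]
    - [-0.13,0,0,0]
    - [-0.13,0,0,0]
    - [-0.13,0,0,0]
  fingers: 0.085

```text
time: 19.1
tool_pos: [0.4156, 0.2494, 0.1701]
tool_rot: [0.076, 0.704, 0.076, -0.702]
contact_force: [-0.3, -0.3, -0.4]
gripper_width: 0.995
```

Run:
```python
from h import *
go(.440,.074,.17,90)
im=viewer.grab_frame('wrist')
im=cv2.convertScaleAbs(im,alpha=1.5);cv2.imwrite('pics/w7.png',im)
```

```text
t 19.1 tcp [0.4156 0.2494 0.1701] jaw -77.6 xaxis [ 0.003  0.001 -1.   ] j6 1.74 w 0.995 -> row [-0.      0.1765  0.0137] 1.55
```

View pics/w7.png

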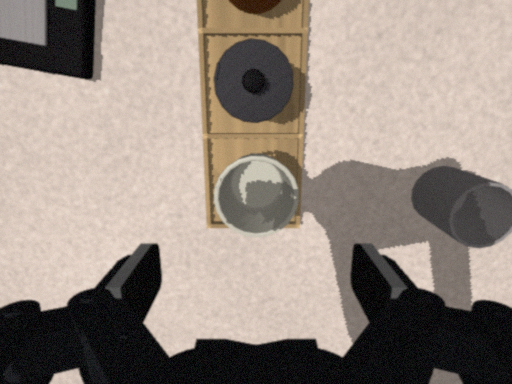

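The canister at (254,80) is centred mid-tray and the cup (257,195) sits in the near compartment. The jar is visible in the far one. Next is the dosing cup.

>>> drive_tool:
  plan:
    - [0,0.045,0.003,0.4]
    - [0,0.09,0.006,0.8]
    - [0,0.135,0.01,1.2]
    - [0,0.1765,0.0137,1.55]
    - [0,0.1765,0.0137,1.55]
    - [0,0.1765,0.0137,1.55]
    - [0,0.1765,0.0137,1.55]

```text
time: 19.85
tool_pos: [0.4385, 0.0744, 0.1675]
tool_rot: [-0.0, -0.706, -0.0, 0.708]
contact_force: [0.4, 0.1, -0.4]
gripper_width: 0.993
```

Run:
```python
from h import *
c=viewer.calibration('wrist');im=viewer.grab_frame('wrist')
print(w2px(c,(.44,.074,.064)))
im=cv2.convertScaleAbs(im,alpha=1.5);cv2.imwrite('pics/w8.png',im)
go(.44,.074,.038,90)
```

```text
[255.83524112 194.53771003]
t 19.9 tcp [0.4387 0.0747 0.1678] jaw -89.9 xaxis [-0.002  0.    -1.   ] j6 1.57 w 0.994 -> row [ 0.1298  0.0008 -0.0016] 0.01
```

View pics/w8.png

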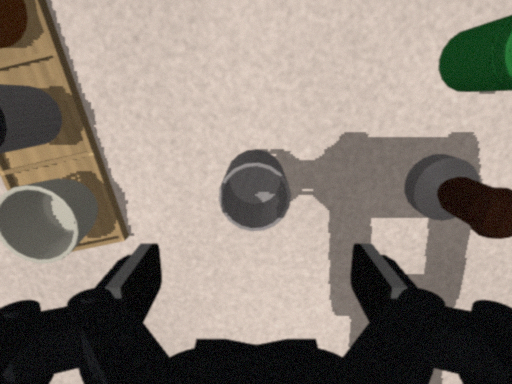

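The dosing cup's rim centre (255,195) matches the prediction. Descending to grasp.

>>> drive_tool:
  plan:
    - [0.04,0,0,0]
    - [0.08,0,0,0]
    - [0.11,0,0,0]
    - [0.124,0,0,0]
    - [0.131,0,0,0]
    - [0.131,0,0,0]
    - [0.131,0,0,0]
    - [0.131,0,0,0]

```text
time: 20.7
tool_pos: [0.4405, 0.074, 0.0392]
tool_rot: [0.0, 0.708, 0.0, -0.706]
contact_force: [-0.1, 0.6, -0.3]
gripper_width: 0.997
```

>>> drive_tool:
  plan:
    - [0,0,0,0]
    - [0,0,0,0]
    - [0,0,0,0]
    - [0,0,0,0]
    - [0,0,0,0]
    - [0,0,0,0]
    - [0,0,0,0]
    - [0,0,0,0]
  fingers: 0.043

```text
time: 21.5
tool_pos: [0.4403, 0.0737, 0.039]
tool_rot: [-0.0, 0.708, -0.0, -0.706]
contact_force: [-0.3, -0.2, 5.8]
gripper_width: 0.629
```

Run:
```python
from h import *
a=np.radians(-6.7);m=np.array([.535,-.2695]);ax=np.array([np.cos(a),np.sin(a)])*.042
print("far",m+ax,"near",m-ax)
go(*(m+ax),.20,90-6.7)
s=status.state();print(s['contact_force'],s['gripper_width']*.0854)
```

```text
far [ 0.57671317 -0.27440017] near [ 0.49328683 -0.26459983]
t 21.5 tcp [0.4403 0.0737 0.039 ] jaw -90.0 xaxis [ 0.002  0.    -1.   ] j6 1.57 w 0.629 -> row [-0.1608  0.348  -0.1369] 0.83
[-0.28844998 -0.17424101  5.81607912] 0.05370050612729755
```

>>> drive_tool:
  plan:
    - [-0.05,0,0,0]
    - [-0.1,0,0,0]
    - [-0.14,0.02,-0.008,0]
    - [-0.16,0.06,-0.024,0.2]
    - [-0.16,0.105,-0.041,0.4]
    - [-0.16,0.15,-0.059,0.6]
    - [-0.16,0.195,-0.077,0.83]
    - [-0.16,0.24,-0.094,0.83]
    - [-0.16,0.285,-0.112,0.83]
    - [-0.16,0.325,-0.128,0.83]
    - [-0.16,0.348,-0.137,0.83]
    - [-0.16,0.348,-0.137,0.83]

```text
time: 22.7
tool_pos: [0.5761, -0.2773, 0.1966]
tool_rot: [0.042, -0.705, 0.042, 0.706]
contact_force: [-0.7, 0.7, -1.2]
gripper_width: 0.626
```

>>> drive_tool:
  plan:
    - [0,0,0,0]
    - [0,0,0,0]
    - [0,0,0,0]

```text
time: 23.0
tool_pos: [0.5758, -0.2731, 0.1976]
tool_rot: [0.041, -0.706, 0.041, 0.706]
contact_force: [-0.6, 0.7, -1.6]
gripper_width: 0.624
```

Run:
```python
from h import *
go(.5767,-.2744,.043,83.3)
s=status.state();print(s['contact_force'],s['gripper_width']*.0854)
c=viewer.calibration('wrist')
a=np.radians(-6.7);ax=np.array([np.cos(a),np.sin(a)]);ay=np.array([-ax[1],ax[0]])
m=np.array([.535,-.2695])
im=viewer.grab_frame('wrist')
im=cv2.convertScaleAbs(im,alpha=1.5)
for x,y in[(86,44),(86,-44),(0,44),(0,-44),(-86,44),(-86,-44)]:
    q=m+(x*ax+y*ay)/1000;u=w2px(c,(*q,.012));cv2.circle(im,tuple(int(v) for v in u.round()),2,(0,0,255),-1)
cv2.imwrite('pics/w9.png',im)
```

```text
t 23.0 tcp [ 0.5758 -0.2731  0.1976] jaw -96.6 xaxis [-0.  0. -1.] j6 1.13 w 0.624 -> row [ 0.1546  0.0012 -0.0011] 0.01
[-0.56611816  0.67201453 -1.60192669] 0.05328590752224547
```

View pics/w9.png

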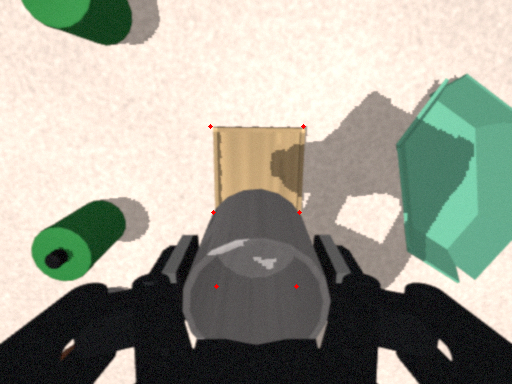

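The tray's far corners are at about (213,127) and (306,127), against predicted (210,126) and (303,126). I'll shift about 2.5 mm toward -y and lower.

>>> drive_tool:
  plan:
    - [0.03,0.0035,-0.001,0]
    - [0.07,0.0035,-0.001,0]
    - [0.105,0.0035,-0.001,0]
    - [0.125,0.0035,-0.001,0]
    - [0.138,0.0035,-0.001,0]
    - [0.146,0.0035,-0.001,0]
    - [0.15,0.0035,-0.001,0]
    - [0.153,0.0035,-0.001,0]
    - [0.155,0.0035,-0.001,0]
    - [0.156,0.0035,-0.001,0]
    - [0.156,0.0035,-0.001,0]

```text
time: 24.15
tool_pos: [0.5773, -0.2783, 0.043]
tool_rot: [-0.041, 0.706, -0.041, -0.705]
contact_force: [-0.5, 0.3, 1.6]
gripper_width: 0.626
```

Run:
```python
from h import *
go(.5767,-.2765,.043,83.3)
print(status.state()['contact_force'])
```

```text
t 24.1 tcp [ 0.5773 -0.2783  0.043 ] jaw -96.7 xaxis [ 0.001 -0.001 -1.   ] j6 1.12 w 0.626 -> row [ 0.     -0.0018  0.0009] 0.00
[-0.47376845  0.3068995   1.57546587]
```

Contact with the floor is made. Releasing, rising, then on to the tamper.

>>> drive_tool:
  plan:
    - [0,0,0,0]
    - [0,0,0,0]
    - [0,0,0,0]
    - [0,0,0,0]
    - [0,0,0,0]
    - [-0.02,0,0,0]
    - [-0.05,0,0,0]
    - [-0.09,0,0,0]
    - [-0.13,0,0,0]
    - [-0.15,0,0,0]
    - [-0.15,0,0,0]
  fingers: 0.085

```text
time: 25.25
tool_pos: [0.5789, -0.2792, 0.1971]
tool_rot: [-0.04, 0.709, -0.043, -0.703]
contact_force: [0.8, 0.1, 0.6]
gripper_width: 0.996
```

Run:
```python
from h import *
go(.437,-.0945,.19,90)
```

```text
t 25.2 tcp [ 0.5789 -0.2792  0.1971] jaw -96.7 xaxis [ 0.007 -0.005 -1.   ] j6 1.12 w 0.996 -> row [ 0.0052 -0.167   0.1624] -0.83
```

>>> drive_tool:
  plan:
    - [0,-0.033,0.032,-0.3]
    - [0,-0.067,0.065,-0.6]
    - [0,-0.1,0.097,-0.83]
    - [0,-0.134,0.13,-0.83]
    - [0,-0.167,0.162,-0.83]
    - [0,-0.167,0.162,-0.83]
    - [0,-0.167,0.162,-0.83]
    - [0,-0.167,0.162,-0.83]

```text
time: 26.05
tool_pos: [0.4354, -0.0937, 0.1913]
tool_rot: [0.0, -0.707, 0.0, 0.707]
contact_force: [-0.7, -0.2, 1.2]
gripper_width: 0.998
```

Run:
```python
from h import *
c=viewer.calibration('wrist');im=viewer.grab_frame('wrist')
print(w2px(c,(.437,-.0945,.02)),w2px(c,(.437,-.0945,.088)))
im=cv2.convertScaleAbs(im,alpha=1.5);cv2.imwrite('pics/w10.png',im)
go(.437,-.0945,.053,90)
```

```text
[256.08958833 174.16354723] [256.3037364  194.73238119]
t 26.1 tcp [ 0.4357 -0.0939  0.1915] jaw -90.1 xaxis [-0.001  0.    -1.   ] j6 1.19 w 0.994 -> row [ 0.1385  0.0006 -0.0014] -0.01
```

View pics/w10.png

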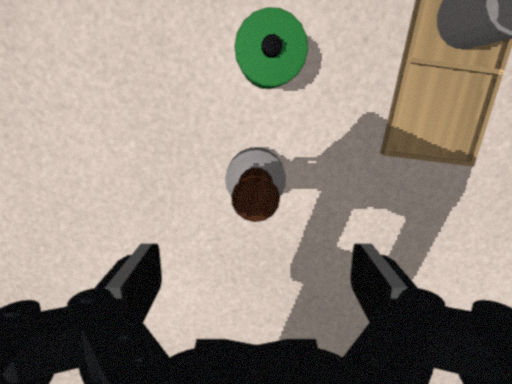

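The tamper base is centred at (256,177) and its top at (256,197), so x is about 2 mm nearer than assumed. Descending to the handle.

>>> drive_tool:
  plan:
    - [0.04,0.0006,0.0015,0]
    - [0.08,0.0006,0.0015,0]
    - [0.11,0.0006,0.0015,0]
    - [0.13,0.0006,0.0015,0]
    - [0.139,0.0006,0.0015,0]
    - [0.139,0.0006,0.0015,0]
    - [0.139,0.0006,0.0015,0]
    - [0.139,0.0006,0.0015,0]

```text
time: 26.9
tool_pos: [0.4351, -0.0945, 0.0544]
tool_rot: [0.0, 0.708, -0.001, -0.706]
contact_force: [0.4, 0.2, -0.5]
gripper_width: 0.997
```

>>> drive_tool:
  plan:
    - [0,0,0,0]
    - [0,0,0,0]
    - [0,0,0,0]
    - [0,0,0,0]
    - [0,0,0,0]
    - [0,0,0,0]
    - [0,0,0,0]
    - [0,0,0,0]
    - [0,0,0,0]
    - [0,0,0,0]
  fingers: 0.02

```text
time: 27.9
tool_pos: [0.434, -0.0936, 0.0533]
tool_rot: [-0.0, 0.707, 0.0, -0.707]
contact_force: [-1.3, 3.1, 5.2]
gripper_width: 0.371
```

Run:
```python
from h import *
go(.4933,-.267,.20,83.3)
s=status.state();print(s['contact_force'],s['gripper_width']*.0854)
```

```text
t 27.9 tcp [ 0.434  -0.0936  0.0533] jaw -90.0 xaxis [ 0.     0.001 -1.   ] j6 1.19 w 0.371 -> row [-0.1468  0.1732 -0.0595] 0.83
[-1.2694673   3.07310108  5.22714285] 0.03168753348172283
```

>>> drive_tool:
  plan:
    - [-0.04,0,0,0]
    - [-0.08,0,0,0]
    - [-0.12,0,0,0]
    - [-0.147,0.035,-0.012,0.2]
    - [-0.147,0.07,-0.024,0.4]
    - [-0.147,0.105,-0.036,0.6]
    - [-0.147,0.14,-0.048,0.83]
    - [-0.147,0.1735,-0.0595,0.83]
    - [-0.147,0.1735,-0.0595,0.83]
    - [-0.147,0.1735,-0.0595,0.83]
    - [-0.147,0.1735,-0.0595,0.83]
    - [-0.147,0.1735,-0.0595,0.83]

```text
time: 29.1
tool_pos: [0.4927, -0.2664, 0.1993]
tool_rot: [0.041, -0.706, 0.041, 0.706]
contact_force: [-0.4, 0.0, -2.8]
gripper_width: 0.375
```

Run:
```python
from h import *
go(.4933,-.267,.0573,83.3)
s=status.state();print(s['contact_force'],s['gripper_width']*.0854)
c=viewer.calibration('wrist')
a=np.radians(-6.7);ax=np.array([np.cos(a),np.sin(a)]);ay=np.array([-ax[1],ax[0]])
m=np.array([.535,-.2715])
im=viewer.grab_frame('wrist')
im=cv2.convertScaleAbs(im,alpha=1.5)
for x,y in[(86,44),(86,-44),(0,44),(0,-44),(-86,44),(-86,-44)]:
    q=m+(x*ax+y*ay)/1000;u=w2px(c,(*q,.012));cv2.circle(im,tuple(int(v) for v in u.round()),2,(0,0,255),-1)
cv2.imwrite('pics/w11.png',im)
```

```text
t 29.1 tcp [ 0.4927 -0.2664  0.1993] jaw -96.6 xaxis [-0.001  0.    -1.   ] j6 1.06 w 0.375 -> row [ 0.142   0.0006 -0.0008] 0.01
[-0.41465565  0.04434497 -2.77555037] 0.031991942022098825
```

View pics/w11.png

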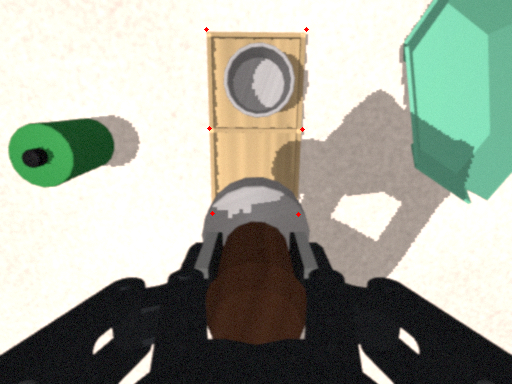

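The tray outline matches. The dosing cup (259,79) is centred in the far compartment. Lowering the tamper into the near one.

>>> drive_tool:
  plan:
    - [0.03,0.001,-0.001,0]
    - [0.06,0.001,-0.001,0]
    - [0.09,0.001,-0.001,0]
    - [0.112,0.001,-0.001,0]
    - [0.125,0.001,-0.001,0]
    - [0.132,0.001,-0.001,0]
    - [0.137,0.001,-0.001,0]
    - [0.14,0.001,-0.001,0]
    - [0.142,0.001,-0.001,0]
    - [0.143,0.001,-0.001,0]
    - [0.143,0.001,-0.001,0]

```text
time: 30.25
tool_pos: [0.4946, -0.2689, 0.0577]
tool_rot: [-0.041, 0.706, -0.041, -0.705]
contact_force: [0.5, -0.7, -0.5]
gripper_width: 0.373
```

Run:
```python
from h import *
go(.4933,-.267,.0573,83.3)
print(status.state()['contact_force'])
```

```text
t 30.2 tcp [ 0.4946 -0.2689  0.0577] jaw -96.7 xaxis [ 0.001 -0.001 -1.   ] j6 1.06 w 0.373 -> row [ 0.0004 -0.0017  0.0015] 0.00
[ 0.51496091 -0.72349609 -0.46714113]
```

>>> drive_tool:
  plan:
    - [0.001,0,0,0]
    - [0.001,0,0,0]

```text
time: 30.45
tool_pos: [0.4951, -0.269, 0.0574]
tool_rot: [-0.041, 0.707, -0.041, -0.705]
contact_force: [0.4, 1.4, 5.9]
gripper_width: 0.367
```

>>> drive_tool:
  plan:
    - [0,0,0,0]
    - [0,0,0,0]
    - [0,0,0,0]
    - [0,0,0,0]
    - [0,0,0,0]
    - [0,0,0,0]
    - [-0.03,0,0,0]
    - [-0.07,0,0,0]
    - [-0.11,0,0,0]
    - [-0.15,0,0,0]
    - [-0.19,0,0,0]
    - [-0.19,0,0,0]
  fingers: 0.085

```text
time: 31.65
tool_pos: [0.4968, -0.2705, 0.254]
tool_rot: [-0.039, 0.71, -0.044, -0.702]
contact_force: [0.4, 0.3, 1.4]
gripper_width: 0.995
```

Run:
```python
from h import *
go(.36,-.4,.25,None)
```

```text
t 31.6 tcp [ 0.4968 -0.2705  0.254 ] jaw -96.7 xaxis [ 0.011 -0.008 -1.   ] j6 1.06 w 0.995 -> row [0.0035 0.1445 0.1209] 0.00
```

Retreat clear of everything and check both trays from the top camera.

>>> drive_tool:
  plan:
    - [0,0.03,0.03,0]
    - [0,0.06,0.06,0]
    - [0,0.09,0.09,0]
    - [0,0.12,0.11,0]
    - [0,0.1445,0.12,0]
    - [0,0.1445,0.12,0]
    - [0,0.1445,0.12,0]
    - [0,0.1445,0.12,0]
    - [0,0.1445,0.12,0]

```text
time: 32.55
tool_pos: [0.3587, -0.3972, 0.2456]
tool_rot: [0.041, -0.706, 0.04, 0.706]
contact_force: [0.3, -0.2, 0.8]
gripper_width: 0.997
```

Run:
```python
from h import *
im=viewer.grab_frame('top')
c=viewer.calibration('top')
def D(m,yaw,L):
    a=np.radians(yaw);ax=np.array([np.cos(a),np.sin(a)]);
    return [m+ax*l for l in L]
a=cv2.convertScaleAbs(im,alpha=1.8)[120:290,125:370]
a=cv2.resize(a,None,fx=3.2,fy=3.2,interpolation=cv2.INTER_CUBIC)
for m,y,Ls in[((.4953,.267),12.4,[(.084,.066),(0,.082),(-.084,.056)]),((.535,-.271),-6.7,[(.042,.068),(-.042,.094)])]:
    for L,z in Ls:
        p=D(np.array(m),y,[L])[0];u=(w2px(c,(*p,z))-[125,120]+.5)*3.2-.5
        cv2.circle(a,tuple(int(v) for v in u.round()),2,(0,0,255),-1)
cv2.imwrite('pics/end.png',a)
s=status.state();print(s['time'],s['contact_force'],s['tool_pos'],abs(s['joint_vel']).max())
```

```text
32.6 [ 0.17720329 -0.20961591  0.41245859] [ 0.35867117 -0.39729763  0.24566055] 0.0024653809331592986
```

View pics/end.png

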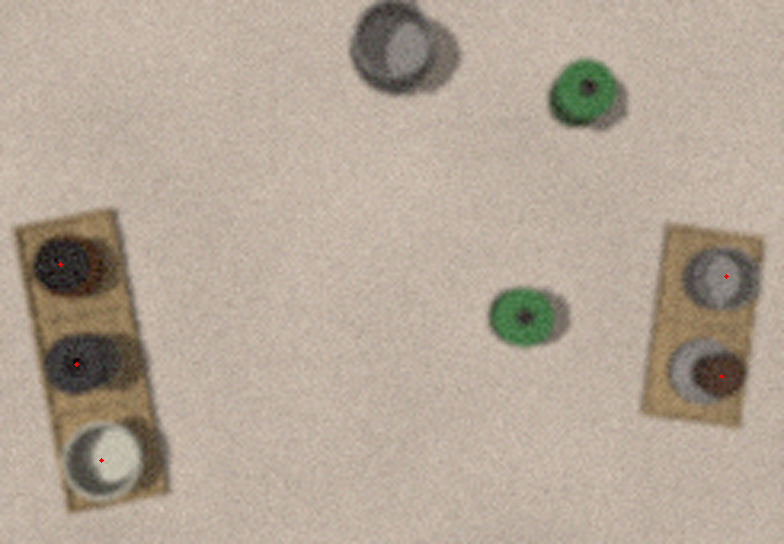

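All five items sit in their compartments, within about 6 mm of the expected centres (tolerance 16 mm). The jug and both green look-alikes are at the same pixels as at the start. Handing in.

```bash
python3 -c "
from plant import manip;print(manip.job_done())"
```

```text
the job is handed in; nothing more can be done
None
```

Both kits are made up and the job is handed in, at about 33 s on the robot's clock. No verdict was reported.

- **Long tray:** the canister is in the middle compartment, the jar in the far end and the cup in the near end.
- **Short tray:** the dosing cup is in the far compartment and the tamper in the near one.
- **Release:** I lowered each item until the wrist force or the height showed floor contact, then opened the fingers. The arm is retracted and was touching nothing at the last reading.

**Last checks:**
- In the final top picture everything looks upright and within about 4 mm of its expected spot, except the dosing cup. It reads about 6 mm off there, but the close wrist view showed it centred; the tolerance is 16 mm.
- The jug and both green look-alikes are at the same pixels as before.
- The scale and dish were outside the final crop, so I did not recheck them. The arm never went near them at low height.
- Both trays measured 2–3% short along their length in the pictures. The compartments still lined up in the close views, so I kept the stated sizes.

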